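# Set a stripped hub's parts out in assembly order

### The arm

A 6-joint arm with a two-finger parallel gripper is mounted at the origin on the work surface. World frame = base frame: x ahead of the robot, y to its left, z up, the work surface at z = 0. Lengths are in m, angles in degrees, forces in N, time in s.
With the tool pointing down it reaches from about 0.4 to 0.825 m from the base axis. Payload 7 kg.
Tool frame: the origin (TCP) lies between the finger pads; the fingertips stand 19 mm ahead of it and the grasp point (between the pads) is the TCP (r.tip_extent is the distance from the TCP to the fingertips, in m); z points along the fingers, y is the direction in which the jaws open and shut (so a half turn about z gives the same grasp; the last joint's range is limited). The gripper opens to 88 mm and grips with 3 to 60 N. Pads are 19 mm wide; open, the fingers measure 130 mm over their backs; the gripper's body (78 mm by 193 mm) begins 47 mm behind the grasp point.
Start: joints at [86.179, 20.546, 0.682, 0, -70.136, -16.507], TCP at [0.235, 0.633, 0.246] pointing down, gripper open.
Joint ranges: [-176.03, 176.03], [-82.01, 121.73], [-58.28, 71.71], [-173.87, 95.51], [-174.79, -0.11], [-173.66, 173.66]. Speed limits (degrees/s): [136.94, 136.94, 172.46, 180, 180, 180].

### API

Orientations are given as [roll, pitch, yaw] about the fixed x, y, z axes, in that order (R = Rz(yaw) Ry(pitch) Rx(roll)).
In Python, from plant import r, capture, workorder, spotter gives the robot as it stands.
- The arm moves only by the tool step_arm, never from a script. Its argument "motion" is a list of rows, each a list of 5 numbers: the finger opening in m, from 0 to 0.0876, then the shift along the tool's x, y, z in m, then the turn about the tool's z in rad. In form: [[grip, dx, dy, dz, roll], ...]. A call has 1 to 5 rows; each row is the pose to reach, as a shift and turn from the pose commanded when the call began, along the tool's axes at that moment; what a row does not reach only later rows make up. A row lasts 1/8 s, in which the tool goes at most 62.5 mm and 10.7 degrees, less where a joint would pass 70% of its speed; a pose out of reach is approached as far as the arm can. A call with a gripper value outside its range is refused whole. The fingers move at their own pace and stop on an object; "newtons" is the grip in N (left out, the last holds). Time passes only in rows, so rows that repeat a pose let the fingers close. It gives the time, the measured TCP pose, the force and the opening at its end, in the units of the state.
- r.get_state(): the state, without advancing time (a new reading comes with each control period).
- capture(name): name is "side" or "top" or "wrist"; returns a dict with "image" (384x512x3 uint8, red, green, blue), "z_map" (384x512 float32, m along the optical axis (not along the pixel's ray), 0 where there is no reading), "fx", "fy", "cx", "cy" (pixels), "pose" (4x4, takes a point from camera to world coordinates). Camera axes: x right, y down, z forward; pixel columns grow to the right and rows downward; lengths in m; the calibration is good to about 2 mm. A picture is of the moment at which its call begins.
- workorder.close_job(): hands the job in, once; it reports no verdict.
Trained networks look in the newest picture that a camera, given by its name, has taken for a name from the list of things; names that differ only in an ending like _2 or _b are one class to them, and where a whole thing is asked for, a point or a joint stands for the part that bears it (a point fixed in the world has none). Each returns a list of dicts, best first, with "p" (0 to 1); they miss things now and then, are a little off and sometimes report something else, mostly with a low value. They report only what shows in the picture. A call takes as long as a camera call. They do not tell look-alikes from the thing itself.
- spotter.regions_of(camera, label): "mask" (384x512 bool, what is visible of it).
- spotter.tip_of(camera, label): "location" ([x, y, z] in m, in world coordinates, good to about 4 mm: a listed point, or the origin of a listed thing).
The state is a dict: "time_s": time; "joints": joint angles; "qd": joint speeds; "joint_torque": joint torques, N m; "tcp_pos": TCP position; "eef_rot": TCP orientation; "contact_force": force on the tool from outside, world axes, zero at the start; "moment": the same for the moment, N m; "gripper_width": finger opening in m.
Only numpy, scipy, OpenCV 4.12 (cv2) and the standard library are available. Lean on these libraries where they do the work, as an engineer would, in place of code of your own. Each camera call takes 0.05 s, during which the arm holds its last target.

### The job

The four hub parts stand on the wooden rack in the order they came off, the first one off next to the rack's post. Move them all to the empty aluminium rack in the reverse order, counted from its own post (the last one off goes next to the post, the first one off farthest from it), each standing upright, as it stood before, in the middle of its own pad.

Things in the scene. Friction and masses are not known exactly. Their poses are not given: they have to be found in the camera images.
- sleeve_mid (a point): plain steel tube standing on end, 34 outside diameter, 26 bore, 50 tall; all in mm; about 120 g, loose. The point is its centre, half-way up; z is its axis, upward.
- bearing_mid (a point): sealed ball bearing lying flat, steel with a black seal face, 44 diameter, 14 thick; all in mm; about 90 g, loose. The point is its centre, half-way up; z is its axis, upward.
- nut_mid (a point): dark steel hexagonal locknut lying flat, about 36 across flats and 42 across corners, 18 thick, with two flats facing across the rail, where fingers closing across it meet them; all in mm; about 110 g, loose. The point is its centre, half-way up; z is its axis, upward.
- cap_mid (a point): aluminium axle end cap, a disc 40 in diameter and 14 thick with a central spigot 20 in diameter on top, 36 tall in all; all in mm; about 80 g, loose. The point is its centre, half-way up; z is its axis, upward.
- seat_sleeve: The fixed black rubber pad (34 mm diameter, 6 mm high) of the wooden rack on which the sleeve stands at the start; all four such pads look alike. Origin at the centre of its underside, which is 30 mm above the table; axes as the wooden rack's.
- seat_bearing: The fixed black rubber pad (34 mm diameter, 6 mm high) of the wooden rack on which the bearing stands at the start; all four such pads look alike. Origin at the centre of its underside, which is 30 mm above the table; axes as the wooden rack's.
- seat_nut: The fixed black rubber pad (34 mm diameter, 6 mm high) of the wooden rack on which the nut stands at the start; all four such pads look alike. Origin at the centre of its underside, which is 30 mm above the table; axes as the wooden rack's.
- seat_cap: The fixed black rubber pad (34 mm diameter, 6 mm high) of the wooden rack on which the cap stands at the start; all four such pads look alike. Origin at the centre of its underside, which is 30 mm above the table; axes as the wooden rack's.
- strip_rack: Fixed wooden rack holding the four parts, one a pad, in any order (mm): rail 28 wide, top 30 high, y -120 to 165, on two feet 50 wide, 6 high; four rubber pads 34 diameter, tops 36 high, at y = 90, 30, -30, -90; a post 16 diameter, 75 high, at y = 150 marks one end. Origin on the table under the middle of the pad row; z up, y along the rail towards the post, x across it.
- build_rack: Fixed aluminium rack, empty at the start; same shape, sizes, pad places, post, origin and axes as the wooden rack. Either rack may be the nearer to the robot. Grip the parts across the rail (along x), as neighbours stand only about 16 mm apart; fingers may reach down beside the rail. Flat tools under 15 mm high lie on the table between the racks.
There are look-alikes about, which are no part of the job. What is shaped like the part that bears bearing_mid but green or purple is not meant. What is shaped like the part that bears cap_mid but yellow is not meant.

How it is judged (in metres and radians):
At the end, for the whole second after the job is handed in: Each part stands on the aluminium rack on the pad that mirrors its starting pad (nth from the post becomes nth from the far end), within 10 mm of the pad's centre along and across the rail, its height within 4 mm of resting on the pad, upright within 0.15 rad, released and at rest (((y of seat_sleeve in the frame of strip_rack between 0.075 and 0.105 m and y of sleeve_mid in the frame of build_rack between -0.1 and -0.08 m) or (y of seat_sleeve in the frame of strip_rack between 0.015 and 0.045 m and y of sleeve_mid in the frame of build_rack between -0.04 and -0.02 m) or (y of seat_sleeve in the frame of strip_rack between -0.045 and -0.015 m and y of sleeve_mid in the frame of build_rack between 0.02 and 0.04 m) or (y of seat_sleeve in the frame of strip_rack between -0.105 and -0.075 m and y of sleeve_mid in the frame of build_rack between 0.08 and 0.1 m)) and x of sleeve_mid in the frame of build_rack between -0.01 and 0.01 m and z of sleeve_mid in the frame of build_rack between 0.057 and 0.065 m and angle between each of sleeve_mid, bearing_mid, nut_mid, cap_mid's own z axis and vertical below 0.15 rad and linear speed of each of sleeve, bearing, nut, cap below 0.01 m/s and ((y of seat_bearing in the frame of strip_rack between 0.075 and 0.105 m and y of bearing_mid in the frame of build_rack between -0.1 and -0.08 m) or (y of seat_bearing in the frame of strip_rack between 0.015 and 0.045 m and y of bearing_mid in the frame of build_rack between -0.04 and -0.02 m) or (y of seat_bearing in the frame of strip_rack between -0.045 and -0.015 m and y of bearing_mid in the frame of build_rack between 0.02 and 0.04 m) or (y of seat_bearing in the frame of strip_rack between -0.105 and -0.075 m and y of bearing_mid in the frame of build_rack between 0.08 and 0.1 m)) and x of bearing_mid in the frame of build_rack between -0.01 and 0.01 m and z of bearing_mid in the frame of build_rack between 0.039 and 0.047 m and ((y of seat_nut in the frame of strip_rack between 0.075 and 0.105 m and y of nut_mid in the frame of build_rack between -0.1 and -0.08 m) or (y of seat_nut in the frame of strip_rack between 0.015 and 0.045 m and y of nut_mid in the frame of build_rack between -0.04 and -0.02 m) or (y of seat_nut in the frame of strip_rack between -0.045 and -0.015 m and y of nut_mid in the frame of build_rack between 0.02 and 0.04 m) or (y of seat_nut in the frame of strip_rack between -0.105 and -0.075 m and y of nut_mid in the frame of build_rack between 0.08 and 0.1 m)) and x of nut_mid in the frame of build_rack between -0.01 and 0.01 m and z of nut_mid in the frame of build_rack between 0.041 and 0.049 m and ((y of seat_cap in the frame of strip_rack between 0.075 and 0.105 m and y of cap_mid in the frame of build_rack between -0.1 and -0.08 m) or (y of seat_cap in the frame of strip_rack between 0.015 and 0.045 m and y of cap_mid in the frame of build_rack between -0.04 and -0.02 m) or (y of seat_cap in the frame of strip_rack between -0.045 and -0.015 m and y of cap_mid in the frame of build_rack between 0.02 and 0.04 m) or (y of seat_cap in the frame of strip_rack between -0.105 and -0.075 m and y of cap_mid in the frame of build_rack between 0.08 and 0.1 m)) and x of cap_mid in the frame of build_rack between -0.01 and 0.01 m and z of cap_mid in the frame of build_rack between 0.05 and 0.058 m); the robot touches nothing.
It also fails if it takes over 115 s, if anything falls off the work surface, if the arm or the gripper's body presses on something with over 40 N, if the wrist force passes 120 N, or if a joint passes its speed limit or range.

## Working session

There is one attempt and no reset: what is moved stays moved. The work goes in short steps, Python scripts to look and compute and a tool call to move; the robot and the scene stay as the last step left them, time stands still between calls to the robot, and variables do not carry over. Pictures are saved under pics/ and viewed, and the job is handed in when it is done.

Besides the shell and the picture viewer there is one more tool, called by a JSON object that holds its "fn" and its "kwargs". step_arm: Moves the arm, as the interface text tells. Its arguments: {"type":"object","properties":{"motion":{"type":"array","items":{"type":"array","items":{"type":"number"}}},"newtons":{"type":"number"}},"required":["motion"]}

```bash
ls; mkdir -p pics; python3 - <<'E'
from plant import r, capture, workorder, spotter
import cv2
s=r.get_state(); print({k:s[k] for k in('time_s','tcp_pos','eef_rot','gripper_width')}, r.tip_extent)
for n in('side','top','wrist'):
    c=capture(n); cv2.imwrite(f'pics/{n}0.png',c['image'][:,:,::-1]); print(n,c['fx'],c['cx'],c['cy'],c['pose'].round(3).tolist())
E
```

```text
pics
{'time_s': 0.0, 'tcp_pos': array([0.2343445 , 0.63254388, 0.24464227]), 'eef_rot': array([ 1.79907076e+02, -8.26266251e-03, -2.03338902e+01]), 'gripper_width': 0.08753506616342852} 0.019
side 470.0420118037895 253.1232279374979 181.77017916511804 [[0.728, -0.372, 0.576, 0.103], [-0.686, -0.416, 0.597, -0.522], [0.017, -0.83, -0.558, 0.536], [0.0, 0.0, 0.0, 1.0]]
top 357.20828638923473 248.47273290105528 189.8887948412901 [[0.014, -0.995, 0.096, 0.539], [-1.0, -0.013, 0.007, -0.022], [-0.005, -0.096, -0.995, 0.758], [0.0, 0.0, 0.0, 1.0]]
wrist 327.9009530959954 256.3631874252105 191.5245318539939 [[-0.347, -0.901, -0.26, 0.304], [-0.938, 0.334, 0.094, 0.608], [0.002, 0.277, -0.961, 0.384], [0.0, 0.0, 0.0, 1.0]]
```

View pics/top0.png

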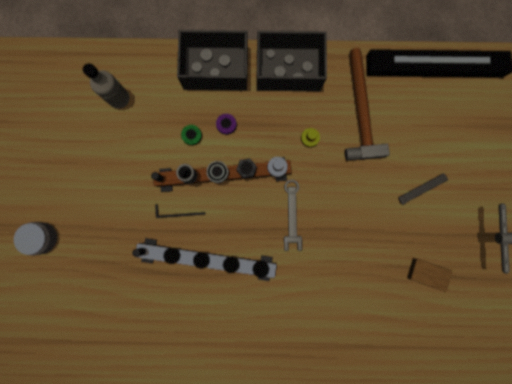

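View pics/side0.png

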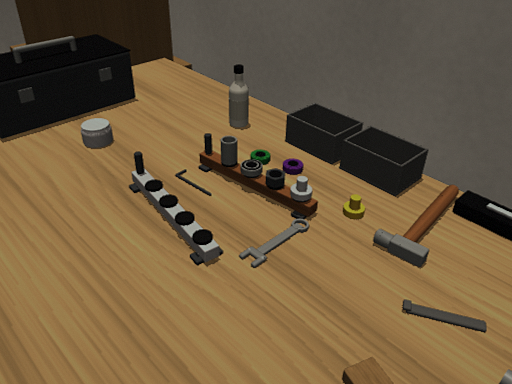

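```bash
python3 - <<'E'
from plant import r, capture, workorder, spotter
import numpy as np
for cam in('top','side'):
    capture(cam)
    for l in('sleeve_mid','bearing_mid','nut_mid','cap_mid','strip_rack','build_rack','seat_sleeve','seat_bearing','seat_nut','seat_cap'):
        print(cam,l,[(np.round(d['location'],3).tolist(),round(d['p'],2)) for d in spotter.tip_of(cam,l)])
print(r.get_state()['time_s'])
E
```

```text
top sleeve_mid [([0.637, 0.108, 0.064], 0.72)]
top bearing_mid [([0.755, 0.034, 0.007], 0.8), ([0.645, 0.047, 0.041], 0.65), ([0.725, 0.109, 0.008], 0.62)]
top nut_mid [([0.648, -0.008, 0.048], 0.72)]
top cap_mid [([0.728, -0.147, 0.021], 0.79)]
top strip_rack [([0.645, 0.017, 0.001], 0.91)]
top build_rack [([0.462, 0.049, 0.004], 0.92)]
top seat_sleeve [([0.638, 0.106, 0.031], 0.38)]
top seat_bearing []
top seat_nut []
top seat_cap []
side sleeve_mid [([0.632, 0.106, 0.064], 0.98)]
side bearing_mid [([0.645, 0.044, 0.045], 0.77), ([0.73, 0.105, 0.007], 0.57), ([0.749, 0.035, 0.012], 0.56), ([0.652, -0.012, 0.028], 0.25)]
side nut_mid [([0.654, -0.015, 0.045], 0.76), ([0.633, 0.104, 0.066], 0.58)]
side cap_mid [([0.657, -0.076, 0.052], 0.81), ([0.727, -0.148, 0.017], 0.62), ([0.646, 0.017, 0.002], 0.59)]
side strip_rack [([0.649, 0.017, 0.003], 0.78)]
side build_rack [([0.463, 0.049, -0.005], 0.9)]
side seat_sleeve [([0.637, 0.104, 0.029], 0.52)]
side seat_bearing [([0.64, 0.047, 0.029], 0.38)]
side seat_nut [([0.653, -0.009, 0.03], 0.52)]
side seat_cap []
1.25
```

Wooden rack, counted from its post (left, px 158,177 in top view): sleeve (186,173), bearing (218,173), nut (247,168), cap (278,166). The green (192,135) and purple (226,124) rings and the yellow cap (311,137) are look-alikes lying on the table. Next I'll enlarge the crop and measure the racks.

```bash
cat > h.py <<'E'
from plant import r, capture, workorder, spotter
import numpy as np, cv2
def cloud(c):
    v,u=np.mgrid[0:384,0:512]; z=c['z_map']
    P=np.stack([(u-c['cx'])*z/c['fx'],(v-c['cy'])*z/c['fy'],z,np.ones_like(z)],-1)@c['pose'].T
    P=P[...,:3]; P[z==0]=np.nan; return P
E
python3 - <<'E'
from h import *
c=capture('top'); P=cloud(c); im=c['image']
np.savez('top0.npz',P=P,im=im)
crop=im[110:290,120:320]; crop=np.clip(crop.astype(float)*1.8,0,255).astype('uint8')
cv2.imwrite('pics/crop0.png',cv2.resize(crop,(800,720),interpolation=cv2.INTER_CUBIC)[:600,:,::-1])
c2=capture('side'); s=c2['image'][110:270,120:330]; s=np.clip(s.astype(float)*1.5,0,255).astype('uint8')
cv2.imwrite('pics/crop1.png',cv2.resize(s,(788,600),interpolation=cv2.INTER_CUBIC)[:,:,::-1])
for cam in('top','side'):
  cc=c if cam=='top' else c2; Q=cloud(cc)
  for l in('build_rack','strip_rack','sleeve_mid','bearing_mid','nut_mid','cap_mid'):
    for d in spotter.regions_of(cam,l):
        m=d['mask']; q=Q[m]; q=q[~np.isnan(q[:,0])]
        h=q[(q[:,2]>.022)]
        if len(h)<10: continue
        # min-area rect of rail points
        rc=cv2.minAreaRect((h[:,:2]*1000).astype('float32'))
        print(cam,l,round(d['p'],2),m.sum(),'px',np.argwhere(m).mean(0).round()[::-1],'rect',np.round(rc[0],1),np.round(rc[1],1),round(rc[2],1),'zmax',q[:,2].max().round(3), 'ztop', np.round(np.median(q[q[:,2]>q[:,2].max()-.006],0),4))
E
```

```text
top build_rack 0.76 2421 px [205. 259.] rect [466.3  67.8] [283.   33.3] 82.5 zmax 0.078 ztop [0.4836 0.1935 0.0755]
top strip_rack 0.79 1117 px [212. 175.] rect [644.2  38.4] [ 33.4 283.9] 4.7 zmax 0.078 ztop [0.6309 0.1634 0.0755]
top bearing_mid 0.67 374 px [217. 171.] rect [644.4  46.9] [41.3 42.5] 79.1 zmax 0.055 ztop [0.644  0.0464 0.0514]
top nut_mid 0.66 295 px [246. 168.] rect [651.5 -12.1] [38.5 35.8] 41.4 zmax 0.058 ztop [ 0.652  -0.0118  0.0547]
top cap_mid 0.62 296 px [277. 166.] rect [655.6 -74.9] [36.4 38.9] 47.0 zmax 0.075 ztop [ 0.6561 -0.0739  0.0723]
top cap_mid 0.57 303 px [310. 137.] rect [ 725.2 -145.5] [18.1 18.3] 2.7 zmax 0.039 ztop [ 0.7257 -0.1463  0.0362]
side build_rack 0.74 2824 px [176. 214.] rect [464.8  64.7] [285.7  33.7] 82.3 zmax 0.076 ztop [0.4811 0.1891 0.074 ]
side build_rack 0.54 317 px [275. 178.] rect [651.1 -14.5] [42.6 35.1] 37.6 zmax 0.056 ztop [ 0.6493 -0.0156  0.0537]
side strip_rack 0.93 1911 px [256. 182.] rect [641.8  35.5] [ 33.5 286.4] 7.5 zmax 0.075 ztop [0.6285 0.1609 0.0734]
side sleeve_mid 0.87 483 px [229. 150.] rect [632.5 110.7] [34.  53.3] 12.4 zmax 0.087 ztop [0.6342 0.1008 0.0846]
side bearing_mid 0.69 332 px [251. 167.] rect [643.8  44.1] [45.7 41.2] 47.9 zmax 0.053 ztop [0.6418 0.0417 0.05  ]
side nut_mid 0.56 309 px [275. 177.] rect [650.4 -13.8] [42.6 34.5] 46.0 zmax 0.056 ztop [ 0.6492 -0.0155  0.0537]
side cap_mid 0.77 378 px [301. 189.] rect [653.2 -77.8] [36.4 36.9] 41.5 zmax 0.073 ztop [ 0.6527 -0.0783  0.0714]
side cap_mid 0.55 376 px [354. 207.] rect [ 724.1 -148.8] [21.6 18.8] 67.6 zmax 0.038 ztop [ 0.7243 -0.1504  0.0355]
```

View pics/crop0.png

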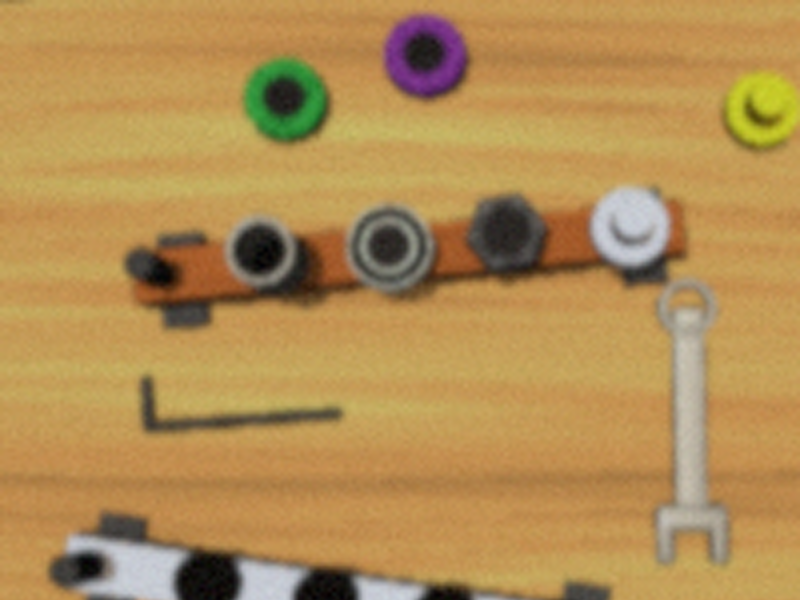

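View pics/crop1.png

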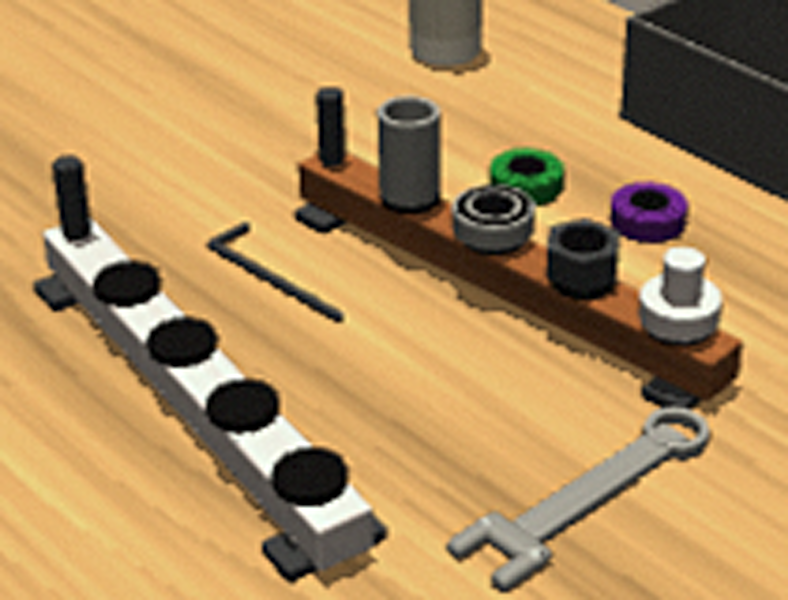

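The crops confirm it: steel sleeve, steel/black bearing, dark nut and aluminium cap, in that order from the post. The green, purple and yellow pieces are off the rack. Next, a precise fit of the aluminium pads and wooden-rack parts in both cameras.

```bash
cat >> h.py <<'E'
def ray(c,u,v,z):
    d=np.stack([(u-c['cx'])/c['fx'],(v-c['cy'])/c['fy'],np.ones_like(u)],-1)@c['pose'][:3,:3].T
    o=c['pose'][:3,3]; t=(z-o[2])/d[...,2]; return o+d*t[...,None]
def pads(c,roi):
    g=c['image'].max(2); P=cloud(c)
    m=((g<(45 if roi is None else roi))&(P[...,2]>.028)&(P[...,2]<.044)&(abs(P[...,0]-.465)<.06)&(P[...,1]<.17)&(P[...,1]>-.09)).astype('uint8')
    n,l,st,ce=cv2.connectedComponentsWithStats(m)
    out=[]
    for i in range(1,n):
        if st[i,4]<40: continue
        u,v=ce[i]; out.append((st[i,4],ray(c,np.array(u),np.array(v),.036).round(4)))
    return out
E
python3 - <<'E'
from h import *
for cam in('top','side'):
    c=capture(cam)
    o=pads(c,40); print(cam)
    for a in o: print(a)
    p=np.array([a[1][:2] for a in o if a[0]>60])
    if len(p)==4:
        p=p[np.argsort(-p[:,1])]; Y=np.array([.09,.03,-.03,-.09]); b=np.polyfit(Y,p,1); print('centre',b[1],'dir',b[0],'yaw',np.degrees(np.arctan2(-b[0][0],b[0][1])), 'res',(p-np.outer(Y,b[0])-b[1]).round(4).tolist())
    # cap & nut & bearing & sleeve tops at known heights via height bands
    P=cloud(c)
    for n,(x,y),zb,zt in(('sleeve',(.634,.104),(.080,.092),.086),('bearing',(.643,.045),(.045,.056),.05),('nut',(.651,-.013),(.049,.06),.054),('spigot',(.654,-.076),(.066,.078),.072)):
        m=(P[...,2]>zb[0])&(P[...,2]<zb[1])&(np.hypot(P[...,0]-x,P[...,1]-y)<.03)
        vv,uu=np.nonzero(m); q=ray(c,uu*1.,vv*1.,zt)[:,:2]
        (cx,cy),rad=cv2.minEnclosingCircle((q*1000).astype('float32')); print(n,len(q),q.mean(0).round(4),'circ',round(cx,1),round(cy,1),round(rad,1))
E
```

```text
top
(np.int32(192), array([0.4754, 0.1347, 0.036 ]))
(np.int32(190), array([0.4675, 0.0754, 0.036 ]))
(np.int32(193), array([0.4592, 0.0159, 0.036 ]))
(np.int32(202), array([ 0.4518, -0.0431,  0.036 ]))
centre [0.463475 0.045725] dir [0.13183333 0.98816667] yaw -7.5990742540139795 res [[0.0001, 0.0], [0.0001, 0.0], [-0.0003, -0.0002], [0.0002, 0.0001]]
sleeve 119 [0.6364 0.1046] circ 636.4 104.1 17.2
bearing 370 [0.6442 0.0467] circ 644.5 46.6 21.9
nut 289 [ 0.652  -0.0118] circ 651.8 -11.6 20.5
spigot 88 [ 0.656  -0.0737] circ 655.9 -73.7 10.2
side
(np.int32(160), array([0.471 , 0.1282, 0.036 ]))
(np.int32(181), array([0.4631, 0.0695, 0.036 ]))
(np.int32(206), array([0.4554, 0.0104, 0.036 ]))
(np.int32(239), array([ 0.4473, -0.0486,  0.036 ]))
centre [0.4592   0.039875] dir [0.13133333 0.9825    ] yaw -7.613741748850927 res [[-0.0, -0.0001], [-0.0, 0.0001], [0.0001, 0.0], [-0.0001, -0.0001]]
sleeve 112 [0.6325 0.0976] circ 632.3 96.3 22.5
bearing 245 [0.6409 0.0415] circ 641.1 41.3 25.2
nut 203 [ 0.649  -0.0162] circ 649.5 -15.8 21.6
spigot 75 [ 0.6517 -0.079 ] circ 652.3 -79.6 12.7
```

```bash
cat >> h.py <<'E'
from scipy.spatial.transform import Rotation as R
def st():
    s=r.get_state(); print('t',round(s['time_s'],2),'tcp',s['tcp_pos'].round(4),'rpy',s['eef_rot'].round(1),'F',np.round(s['contact_force'],1),'w',round(s['gripper_width'],4),'j6',round(float(np.ravel(s['joints'])[5]),1)); return s
def delta(p,yaw,cmd=None):
    s=st(); M=R.from_euler('xyz',s['eef_rot'],degrees=True).as_matrix()
    d=M.T@(np.array(p)-s['tcp_pos']); t=(-(yaw-s['eef_rot'][2])+180)%360-180
    print('delta tool',d.round(4),'roll rad',np.radians(t).round(4))
E
python3 -c "
from h import *
delta([.636,.104,.2],-84.2)"
```

```text
t 2.05 tcp [0.2345 0.6329 0.2456] rpy [180.    0.  -20.3] F [ 0.3  0.9 -0.3] w 0.0876 j6 -16.5
delta tool [0.5603 0.3565 0.0455] roll rad 1.1148
```

{"fn": "step_arm", "kwargs": {"motion": [[0.0876,0.047,0.03,0.004,0.1],[0.0876,0.094,0.06,0.008,0.2],[0.0876,0.14,0.09,0.012,0.3],[0.0876,0.187,0.12,0.015,0.4],[0.0876,0.235,0.15,0.018,0.5]]}}

```text
time_s: 2.68
tcp_pos: [0.4036, 0.4092, 0.2278]
eef_rot: [-180.0, 0.0, -49.1]
contact_force: [0.5, 0.6, 1.0]
gripper_width: 0.0873
```

```bash
python3 -c "
from h import *
delta([.636,.104,.2],-84.2)"
```

```text
t 2.67 tcp [0.4036 0.4092 0.2278] rpy [-180.     0.   -49.1] F [0.5 0.6 1. ] w 0.0873 j6 -24.0
delta tool [0.3829 0.024  0.0278] roll rad 0.6119
```

{"fn": "step_arm", "kwargs": {"motion": [[0.0876,0.055,0.003,0.004,0.1],[0.0876,0.11,0.006,0.008,0.2],[0.0876,0.165,0.01,0.012,0.3],[0.0876,0.22,0.014,0.016,0.4],[0.0876,0.275,0.017,0.02,0.5]]}}

```text
time_s: 3.3
tcp_pos: [0.5714, 0.1905, 0.2078]
eef_rot: [-180.0, 0.0, -77.8]
contact_force: [0.4, 1.3, -0.1]
gripper_width: 0.0877
```

```bash
python3 -c "
from h import *
delta([.636,.104,.2],-84.2)
c=capture('wrist'); cv2.imwrite('pics/w1.png',c['image'][:,:,::-1])"
```

```text
t 3.3 tcp [0.5714 0.1905 0.2078] rpy [-180.     0.   -77.8] F [ 0.4  1.3 -0.1] w 0.0877 j6 -24.8
delta tool [ 0.0982 -0.0448  0.0078] roll rad 0.1117
```

View pics/w1.png

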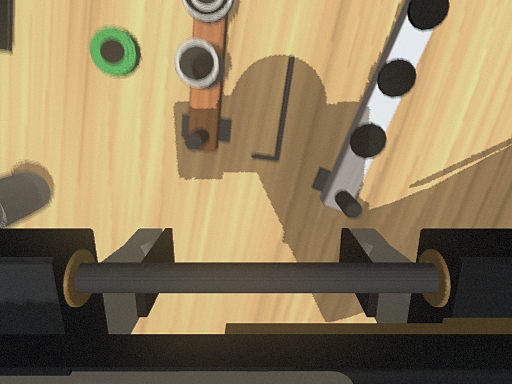

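The wrist view shows the sleeve (197,63), the bearing (208,5), the green decoy (115,50) and aluminium pads at (368,140), (397,77) and (428,10). I'll use it to settle the difference between the two fixed cameras.

```bash
cat >> h.py <<'E'
def tops(c):
    P=cloud(c)
    for n,(x,y),zb,zt in(('sleeve',(.634,.104),(.080,.092),.086),('bearing',(.643,.045),(.045,.056),.05),('nut',(.651,-.013),(.049,.06),.054),('spigot',(.654,-.076),(.066,.078),.072)):
        m=(P[...,2]>zb[0])&(P[...,2]<zb[1])&(np.hypot(P[...,0]-x,P[...,1]-y)<.03)
        vv,uu=np.nonzero(m); 
        if len(uu)<20: continue
        q=ray(c,uu*1.,vv*1.,zt)[:,:2]
        (cx,cy),rad=cv2.minEnclosingCircle((q*1000).astype('float32')); print(n,len(q),q.mean(0).round(4),'circ',round(cx,1),round(cy,1),round(rad,1),'vmin',vv.min())
E
python3 -c "
from h import *
c=capture('wrist'); tops(c)
for a in pads(c,60): print(a)
P=cloud(c); print('post z',P[195:215,340:355,2].max())"
```

```text
sleeve 776 [0.6352 0.1051] circ 634.7 105.5 17.1 vmin 49
bearing 1290 [0.6408 0.0568] circ 642.3 49.7 21.5 vmin 0
(np.int32(1260), array([0.4594, 0.0189, 0.036 ]))
(np.int32(1147), array([0.4673, 0.0765, 0.036 ]))
(np.int32(881), array([0.4758, 0.1354, 0.036 ]))
post z 0.07577088423846845
```

{"fn": "step_arm", "kwargs": {"motion": [[0.07,0.03,-0.013,0.01,0.03],[0.07,0.06,-0.027,0.02,0.06],[0.07,0.098,-0.044,0.045,0.112],[0.07,0.098,-0.044,0.065,0.112],[0.07,0.098,-0.044,0.065,0.112]]}}

```text
time_s: 4.03
tcp_pos: [0.6335, 0.1051, 0.1408]
eef_rot: [179.8, -0.1, -84.1]
contact_force: [-0.3, 0.7, 1.0]
gripper_width: 0.0699
```

```bash
python3 -c "
from h import *
c=capture('wrist');cv2.imwrite('pics/w2.png',c['image'][:,:,::-1]);tops(c)
delta([.6355,.105,.062],-84.2)"
```

```text
sleeve 1067 [0.6354 0.1042] circ 635.5 104.2 17.6 vmin 191
bearing 3165 [0.6433 0.047 ] circ 643.3 47.4 21.8 vmin 88
nut 2975 [ 0.6508 -0.01  ] circ 650.8 -10.7 20.6 vmin 0
t 4.08 tcp [0.6342 0.1057 0.1423] rpy [179.9  -0.  -84. ] F [ 0.4 -0.1  0.9] w 0.0698 j6 -20.9
delta tool [ 0.0008 -0.0014  0.0803] roll rad 0.0032
```

{"fn": "step_arm", "kwargs": {"motion": [[0.07,0.001,-0.001,0.035,0],[0.07,0.001,-0.001,0.065,0],[0.07,0.001,-0.001,0.08,0],[0.07,0.001,-0.001,0.08,0]], "newtons": 20}}

```text
time_s: 4.58
tcp_pos: [0.6354, 0.1052, 0.0626]
eef_rot: [180.0, -0.0, -84.0]
contact_force: [-0.2, 0.4, 0.5]
gripper_width: 0.0699
```

{"fn": "step_arm", "kwargs": {"motion": [[0.028,0,0,0,0],[0.028,0,0,0,0],[0.028,0,0,0,0],[0.028,0,0,0,0],[0.028,0,0,0,0]], "newtons": 20}}

```text
time_s: 5.2
tcp_pos: [0.6357, 0.1048, 0.0629]
eef_rot: [-180.0, 0.0, -84.0]
contact_force: [0.1, 0.2, 3.1]
gripper_width: 0.0331
```

{"fn": "step_arm", "kwargs": {"motion": [[0.028,0,0,-0.02,0],[0.028,0,0,-0.06,0],[0.028,0,0,-0.1,0]]}}

```text
time_s: 5.58
tcp_pos: [0.635, 0.1046, 0.163]
eef_rot: [179.9, -0.0, -84.0]
contact_force: [1.0, 0.7, -0.8]
gripper_width: 0.0334
```

```bash
python3 -c "
from h import *
delta([.4516,-.0427,.12],-97.6)"
```

```text
t 5.58 tcp [0.635  0.1046 0.163 ] rpy [179.9  -0.  -84. ] F [ 1.   0.7 -0.8] w 0.0334 j6 -20.7
delta tool [0.1275 0.1976 0.0433] roll rad 0.2366
```

{"fn": "step_arm", "kwargs": {"motion": [[0.028,0.025,0.04,0,0.05],[0.028,0.05,0.08,0,0.1],[0.028,0.076,0.12,0,0.15],[0.028,0.102,0.16,0.01,0.2],[0.028,0.1275,0.198,0.03,0.237]]}}

```text
time_s: 6.2
tcp_pos: [0.4508, -0.0433, 0.1328]
eef_rot: [-179.9, 0.0, -97.7]
contact_force: [0.4, 0.1, -1.5]
gripper_width: 0.0328
```

{"fn": "step_arm", "kwargs": {"motion": [[0.028,0,0,0.013,0],[0.028,0,0,0.013,0]]}}

```text
time_s: 6.45
tcp_pos: [0.4515, -0.0428, 0.1191]
eef_rot: [179.9, -0.0, -97.6]
contact_force: [-0.1, 0.3, -1.7]
gripper_width: 0.0327
```

```bash
python3 -c "
from h import *
c=capture('wrist');cv2.imwrite('pics/w3.png',c['image'][:,:,::-1])
for a in pads(c,60): print(a)
c=capture('top')
for a in pads(c,40): print(a)
capture('side');print(spotter.tip_of('side','sleeve_mid'))
delta([.4516,-.0427,.0635],-97.6)"
```

```text
(np.int32(631), array([ 0.4459, -0.0463,  0.036 ]))
(np.int32(184), array([0.4753, 0.1348, 0.036 ]))
(np.int32(183), array([0.4673, 0.0752, 0.036 ]))
(np.int32(198), array([0.4584, 0.0157, 0.036 ]))
[{'location': [0.4506, -0.0413, 0.1242], 'p': 0.79}]
t 6.65 tcp [ 0.4528 -0.042   0.12  ] rpy [-180.     0.   -97.6] F [ 0.4  0.3 -1.3] w 0.0329 j6 -27.2
delta tool [0.0009 0.0012 0.0565] roll rad 0.0004
```

View pics/w3.png

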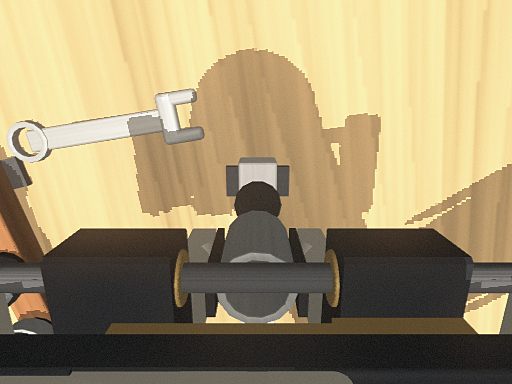

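The pad (258,200) and the held sleeve (257,~240) line up across the rail. Lowering.

{"fn": "step_arm", "kwargs": {"motion": [[0.028,0,0,0.025,0],[0.028,0,0,0.045,0],[0.028,0,0,0.054,0],[0.028,0,0,0.056,0],[0.028,0,0,0.056,0]]}}

```text
time_s: 7.28
tcp_pos: [0.4523, -0.0423, 0.064]
eef_rot: [-180.0, 0.0, -97.6]
contact_force: [0.2, -0.3, -1.3]
gripper_width: 0.0332
```

{"fn": "step_arm", "kwargs": {"motion": [[0.028,0,0,0.001,0],[0.028,0,0,0.001,0]]}}

```text
time_s: 7.52
tcp_pos: [0.452, -0.0425, 0.0629]
eef_rot: [-180.0, 0.0, -97.6]
contact_force: [0.5, -0.2, -2.5]
gripper_width: 0.0327
```

{"fn": "step_arm", "kwargs": {"motion": [[0.07,0,0,0,0],[0.07,0,0,0,0],[0.07,0,0,0,0],[0.07,0,0,-0.02,0],[0.07,0,0,-0.06,0]]}}

```text
time_s: 8.15
tcp_pos: [0.4507, -0.0429, 0.1221]
eef_rot: [179.8, -0.1, -97.6]
contact_force: [0.7, 0.7, -0.3]
gripper_width: 0.0689
```

{"fn": "step_arm", "kwargs": {"motion": [[0.07,0,0,-0.04,0]]}}

```text
time_s: 8.28
tcp_pos: [0.4515, -0.0427, 0.1636]
eef_rot: [180.0, -0.0, -97.6]
contact_force: [-0.4, 1.2, 0.7]
gripper_width: 0.0701
```

```bash
python3 -c "
from h import *
delta([.6437,.0465,.16],-84.2)
c=capture('wrist');cv2.imwrite('pics/w4.png',c['image'][:,:,::-1])
c=capture('side');cv2.imwrite('pics/s4.png',c['image'][:,:,::-1])
print(spotter.tip_of('side','sleeve_mid'))"
```

```text
t 8.28 tcp [ 0.4515 -0.0427  0.1636] rpy [180.   -0.  -97.6] F [-0.4  1.2  0.7] w 0.0701 j6 -27.2
delta tool [-0.1139 -0.1787  0.0034] roll rad -0.2342
[{'location': [0.6574, -0.0729, 0.0536], 'p': 0.72}, {'location': [0.4467, -0.0419, 0.0657], 'p': 0.69}, {'location': [0.6508, -0.0122, 0.0273], 'p': 0.45}]
```

View pics/s4.png

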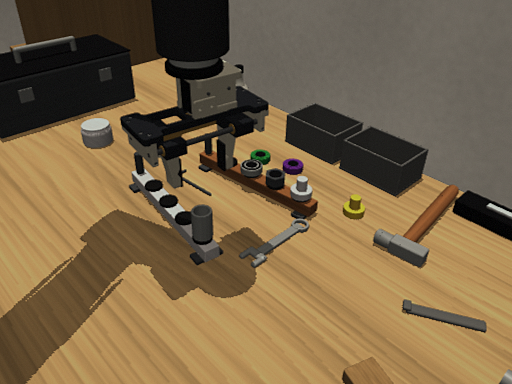

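The sleeve stands upright on the far-end pad (202,224). Next the bearing.

{"fn": "step_arm", "kwargs": {"motion": [[0.07,-0.023,-0.036,0,-0.047],[0.07,-0.046,-0.072,0,-0.094],[0.07,-0.069,-0.108,0,-0.14],[0.07,-0.092,-0.144,0,-0.188],[0.07,-0.114,-0.179,0.003,-0.234]]}}

```text
time_s: 9.05
tcp_pos: [0.6452, 0.0472, 0.1581]
eef_rot: [179.9, -0.0, -84.1]
contact_force: [0.2, 0.2, 0.5]
gripper_width: 0.07
```

{"fn": "step_arm", "kwargs": {"motion": [[0.07,0,0,0.03,0],[0.07,0,0,0.04,0],[0.07,0,0,0.04,0]]}}

```text
time_s: 9.43
tcp_pos: [0.6434, 0.0462, 0.1183]
eef_rot: [179.8, -0.0, -84.2]
contact_force: [0.2, 0.6, -0.1]
gripper_width: 0.0701
```

```bash
python3 -c "
from h import *
c=capture('wrist');cv2.imwrite('pics/w5.png',c['image'][:,:,::-1]);tops(c)
delta([.6435,.0468,.050],-84.2)"
```

```text
bearing 3134 [0.6434 0.0462] circ 643.3 46.5 22.3 vmin 181
nut 3057 [ 0.651  -0.0115] circ 650.9 -11.1 20.5 vmin 90
spigot 837 [ 0.6548 -0.0693] circ 655.0 -72.2 9.9 vmin 0
t 9.47 tcp [0.644  0.0464 0.1196] rpy [180.   -0.  -84.2] F [-0.1  0.7  0.1] w 0.0701 j6 -15.6
delta tool [-0.0005  0.0004  0.0696] roll rad -0.0002
```

View pics/w5.png

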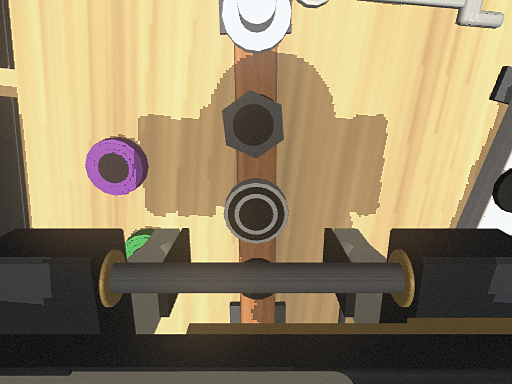

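The bearing (256,212) is centred between the jaws and the rail is square to them. Descending and gripping.

{"fn": "step_arm", "kwargs": {"motion": [[0.07,0,0,0.035,0],[0.07,0,0,0.06,0],[0.07,0,0,0.069,0],[0.07,0,0,0.069,0]]}}

```text
time_s: 9.98
tcp_pos: [0.6446, 0.0467, 0.0513]
eef_rot: [-180.0, -0.0, -84.2]
contact_force: [-0.1, -0.2, 1.7]
gripper_width: 0.0697
```

{"fn": "step_arm", "kwargs": {"motion": [[0.038,0,0,0,0],[0.038,0,0,0,0],[0.038,0,0,0,0],[0.038,0,0,0,0]], "newtons": 20}}

```text
time_s: 10.48
tcp_pos: [0.6445, 0.0467, 0.0511]
eef_rot: [-180.0, 0.0, -84.2]
contact_force: [-0.9, 0.4, 4.0]
gripper_width: 0.0421
```

{"fn": "step_arm", "kwargs": {"motion": [[0.038,0,0,-0.02,0],[0.038,0,0,-0.06,0],[0.038,0,0,-0.1,0]]}}

```text
time_s: 10.85
tcp_pos: [0.644, 0.0466, 0.1511]
eef_rot: [179.9, -0.0, -84.2]
contact_force: [1.0, 0.1, -1.2]
gripper_width: 0.0426
```

```bash
python3 -c "
from h import *
delta([.4593,.0163,.12],-97.6)"
```

```text
t 10.85 tcp [0.644  0.0466 0.1511] rpy [179.9  -0.  -84.2] F [ 1.   0.1 -1.2] w 0.0426 j6 -15.6
delta tool [0.0115 0.1867 0.0314] roll rad 0.2336
```

{"fn": "step_arm", "kwargs": {"motion": [[0.038,0.002,0.037,0,0.047],[0.038,0.004,0.074,0,0.094],[0.038,0.007,0.111,0,0.14],[0.038,0.009,0.149,0.01,0.187],[0.038,0.0115,0.187,0.025,0.234]]}}

```text
time_s: 11.48
tcp_pos: [0.4585, 0.0162, 0.1256]
eef_rot: [-179.9, 0.0, -97.7]
contact_force: [1.2, 0.6, -2.1]
gripper_width: 0.042
```

{"fn": "step_arm", "kwargs": {"motion": [[0.038,0,0,0.005,0],[0.038,0,0,0.005,0]]}}

```text
time_s: 11.72
tcp_pos: [0.4599, 0.0166, 0.1207]
eef_rot: [-180.0, 0.0, -97.6]
contact_force: [1.4, 0.1, -1.1]
gripper_width: 0.0426
```

```bash
python3 -c "
from h import *
c=capture('wrist');cv2.imwrite('pics/w6.png',c['image'][:,:,::-1])
P=cloud(c); m=(P[...,2]>.08)&(P[...,2]<.092)&(abs(P[...,0]-.4516)<.03)&(abs(P[...,1]+.0427)<.035)
vv,uu=np.nonzero(m); print('sleeve top',ray(c,uu*1.,vv*1.,.086).mean(0), cv2.minEnclosingCircle((ray(c,uu*1.,vv*1.,.086)[:,:2]*1000).astype('float32')))
delta([.4593,.0163,.0515],-97.6)"
```

```text
sleeve top [ 0.45161063 -0.04205619  0.086     ] ((451.68121337890625, -41.961910247802734), 16.76451873779297)
t 11.78 tcp [0.4604 0.0167 0.1209] rpy [-180.     0.   -97.6] F [ 0.4 -0.1 -1. ] w 0.0425 j6 -34.3
delta tool [0.0006 0.0011 0.0694] roll rad 0.0003
```

View pics/w6.png

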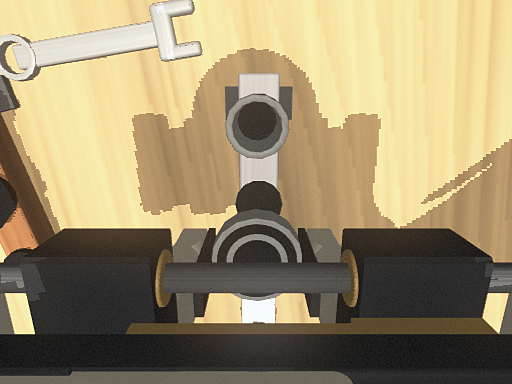

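The sleeve (257,125) sits centred on its pad at (0.4517,-0.042), and the held bearing (257,255) lines up with its pad (258,200). Lowering.

{"fn": "step_arm", "kwargs": {"motion": [[0.038,0,0.001,0.03,0],[0.038,0,0.001,0.055,0],[0.038,0,0.001,0.067,0],[0.038,0,0.001,0.07,0],[0.038,0,0.001,0.07,0]]}}

```text
time_s: 12.4
tcp_pos: [0.4593, 0.0168, 0.0512]
eef_rot: [-180.0, 0.0, -97.6]
contact_force: [-0.7, 1.4, -1.3]
gripper_width: 0.0424
```

{"fn": "step_arm", "kwargs": {"motion": [[0.07,0,0,0,0],[0.07,0,0,0,0],[0.07,0,0,0,0],[0.07,0,0,-0.02,0],[0.07,0,0,-0.06,0]]}}

```text
time_s: 13.02
tcp_pos: [0.4574, 0.0161, 0.1101]
eef_rot: [179.8, -0.1, -97.6]
contact_force: [0.5, 0.5, -0.1]
gripper_width: 0.0699
```

{"fn": "step_arm", "kwargs": {"motion": [[0.07,0,0,-0.04,0]]}}

```text
time_s: 13.15
tcp_pos: [0.4582, 0.0164, 0.1516]
eef_rot: [180.0, -0.0, -97.6]
contact_force: [1.5, 0.3, 1.0]
gripper_width: 0.0698
```

```bash
python3 -c "
from h import *
delta([.6512,-.0113,.12],-84.2)"
```

```text
t 13.15 tcp [0.4582 0.0164 0.1516] rpy [180.   -0.  -97.6] F [1.5 0.3 1. ] w 0.0698 j6 -34.4
delta tool [ 0.0019 -0.1949  0.0315] roll rad -0.2341
```

{"fn": "step_arm", "kwargs": {"motion": [[0.07,0,-0.039,0,-0.047],[0.07,0.001,-0.078,0,-0.094],[0.07,0.001,-0.117,0.005,-0.14],[0.07,0.002,-0.156,0.015,-0.187],[0.07,0.002,-0.195,0.03,-0.234]]}}

```text
time_s: 13.78
tcp_pos: [0.6531, -0.0116, 0.1205]
eef_rot: [-179.9, 0.0, -84.1]
contact_force: [0.4, -0.1, -0.2]
gripper_width: 0.0699
```

{"fn": "step_arm", "kwargs": {"motion": [[0.07,0,0,0,0],[0.07,0,0,0,0]]}}

```text
time_s: 14.02
tcp_pos: [0.651, -0.0115, 0.1201]
eef_rot: [179.9, -0.0, -84.3]
contact_force: [-1.3, 0.0, 0.4]
gripper_width: 0.0697
```

```bash
python3 -c "
from h import *
c=capture('wrist');cv2.imwrite('pics/w7.png',c['image'][:,:,::-1]);tops(c)
delta([.6512,-.0113,.052],-84.2)"
```

```text
nut 2496 [ 0.651  -0.0121] circ 650.9 -11.7 21.2 vmin 182
spigot 987 [ 0.6552 -0.0735] circ 655.2 -73.4 9.9 vmin 101
t 14.07 tcp [ 0.6509 -0.0113  0.1207] rpy [180.   -0.  -84.2] F [0.2 0.3 0.8] w 0.0699 j6 -10.4
delta tool [ 0.     -0.0003  0.0687] roll rad -0.0005
```

View pics/w7.png

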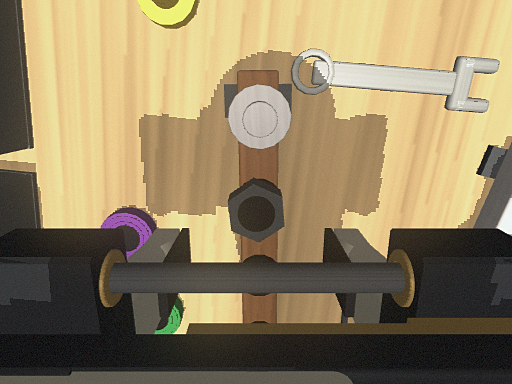

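The nut (256,210) is centred with its flats facing the jaws. Descending and gripping.

{"fn": "step_arm", "kwargs": {"motion": [[0.07,0,0,0.035,0],[0.07,0,0,0.06,0],[0.07,0,0,0.068,0],[0.07,0,0,0.068,0]]}}

```text
time_s: 14.58
tcp_pos: [0.6514, -0.0111, 0.0532]
eef_rot: [-180.0, -0.0, -84.2]
contact_force: [-0.2, 0.4, 0.3]
gripper_width: 0.0701
```

{"fn": "step_arm", "kwargs": {"motion": [[0.03,0,0,0,0],[0.03,0,0,0,0],[0.03,0,0,0,0],[0.03,0,0,0,0],[0.03,0,0,0,0]], "newtons": 20}}

```text
time_s: 15.2
tcp_pos: [0.6513, -0.0114, 0.0528]
eef_rot: [180.0, -0.0, -84.2]
contact_force: [-2.7, 0.5, 4.6]
gripper_width: 0.037
```

{"fn": "step_arm", "kwargs": {"motion": [[0.03,0,0,-0.02,0],[0.03,0,0,-0.06,0],[0.03,0,0,-0.1,0]]}}

```text
time_s: 15.58
tcp_pos: [0.6512, -0.0113, 0.153]
eef_rot: [179.9, -0.0, -84.2]
contact_force: [0.8, 0.0, -0.3]
gripper_width: 0.0368
```

```bash
python3 -c "
from h import *
delta([.4675,.0758,.12],-97.6)"
```

```text
t 15.57 tcp [ 0.6512 -0.0113  0.153 ] rpy [179.9  -0.  -84.2] F [ 0.8  0.  -0.3] w 0.0368 j6 -10.3
delta tool [-0.1052  0.174   0.0332] roll rad 0.2336
```

{"fn": "step_arm", "kwargs": {"motion": [[0.03,-0.021,0.035,0,0.047],[0.03,-0.042,0.07,0,0.094],[0.03,-0.063,0.104,0,0.14],[0.03,-0.084,0.139,0.01,0.187],[0.03,-0.105,0.174,0.025,0.234]]}}

```text
time_s: 16.2
tcp_pos: [0.467, 0.0762, 0.1275]
eef_rot: [-179.9, 0.1, -97.7]
contact_force: [-0.3, 1.5, -1.8]
gripper_width: 0.0369
```

{"fn": "step_arm", "kwargs": {"motion": [[0.03,0,0,0.008,0],[0.03,0,0,0.008,0]]}}

```text
time_s: 16.45
tcp_pos: [0.468, 0.0758, 0.1194]
eef_rot: [-180.0, -0.0, -97.6]
contact_force: [0.8, -0.7, -0.0]
gripper_width: 0.0364
```

```bash
python3 -c "
from h import *
c=capture('wrist');cv2.imwrite('pics/w8.png',c['image'][:,:,::-1])
P=cloud(c); m=(P[...,2]>.045)&(P[...,2]<.056)&(abs(P[...,0]-.4593)<.03)&(abs(P[...,1]-.0163)<.035)
vv,uu=np.nonzero(m); print('bearing top', cv2.minEnclosingCircle((ray(c,uu*1.,vv*1.,.05)[:,:2]*1000).astype('float32')))
delta([.4675,.0758,.053],-97.6)"
```

```text
bearing top ((459.1091003417969, 17.551654815673828), 21.816904067993164)
t 16.5 tcp [0.4686 0.0758 0.1197] rpy [-180.    -0.   -97.6] F [ 0.9 -0.5 -0.5] w 0.0369 j6 -40.6
delta tool [0.0001 0.0011 0.0667] roll rad 0.0003
```

View pics/w8.png

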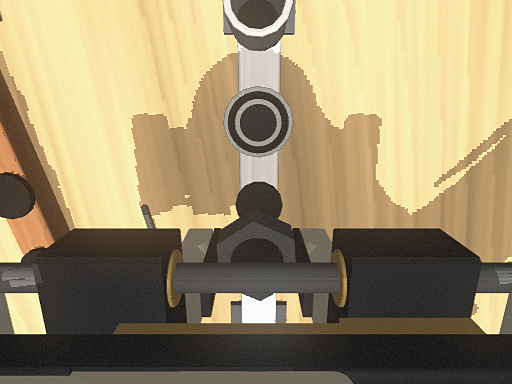

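The bearing (258,121) stands centred on its pad, and the held nut lines up with the pad at (258,200). Lowering.

{"fn": "step_arm", "kwargs": {"motion": [[0.03,0,0.001,0.03,0],[0.03,0,0.001,0.053,0],[0.03,0,0.001,0.064,0],[0.03,0,0.001,0.067,0],[0.03,0,0.001,0.067,0]]}}

```text
time_s: 17.12
tcp_pos: [0.4676, 0.0759, 0.0532]
eef_rot: [-180.0, 0.0, -97.6]
contact_force: [0.7, -0.2, -0.9]
gripper_width: 0.037
```

{"fn": "step_arm", "kwargs": {"motion": [[0.07,0,0,0,0],[0.07,0,0,0,0],[0.07,0,0,0,0],[0.07,0,0,-0.02,0],[0.07,0,0,-0.06,0]]}}

```text
time_s: 17.75
tcp_pos: [0.4658, 0.0752, 0.1121]
eef_rot: [179.8, -0.1, -97.6]
contact_force: [-0.0, 1.0, 0.5]
gripper_width: 0.0694
```

{"fn": "step_arm", "kwargs": {"motion": [[0.07,0,0,-0.04,0]]}}

```text
time_s: 17.88
tcp_pos: [0.4666, 0.0756, 0.1536]
eef_rot: [180.0, -0.0, -97.6]
contact_force: [1.1, 1.5, -0.2]
gripper_width: 0.07
```

```bash
python3 -c "
from h import *
delta([.6555,-.0735,.12],-84.2)"
```

```text
t 17.88 tcp [0.4666 0.0756 0.1536] rpy [180.   -0.  -97.6] F [ 1.1  1.5 -0.2] w 0.07 j6 -40.8
delta tool [ 0.1228 -0.207   0.0336] roll rad -0.2341
```

{"fn": "step_arm", "kwargs": {"motion": [[0.07,0.024,-0.041,0,-0.047],[0.07,0.049,-0.083,0,-0.094],[0.07,0.074,-0.124,0.005,-0.14],[0.07,0.098,-0.166,0.015,-0.187],[0.07,0.123,-0.207,0.03,-0.234]]}}

```text
time_s: 18.5
tcp_pos: [0.6573, -0.0747, 0.1226]
eef_rot: [-179.9, -0.0, -84.1]
contact_force: [0.4, 1.1, 1.0]
gripper_width: 0.0699
```

{"fn": "step_arm", "kwargs": {"motion": [[0.07,0,0,0,0],[0.07,0,0,0,0]]}}

```text
time_s: 18.75
tcp_pos: [0.6552, -0.0738, 0.122]
eef_rot: [179.9, 0.0, -84.3]
contact_force: [0.0, 0.7, 0.3]
gripper_width: 0.0701
```

```bash
python3 -c "
from h import *
c=capture('wrist');cv2.imwrite('pics/w9.png',c['image'][:,:,::-1]);tops(c)
delta([.6555,-.0735,.050],-84.2)"
```

```text
spigot 816 [ 0.6552 -0.0746] circ 655.0 -74.5 10.7 vmin 205
t 18.8 tcp [ 0.6552 -0.0733  0.1226] rpy [180.    0.  -84.2] F [0.1 0.6 0.1] w 0.07 j6 -4.7
delta tool [ 0.0002 -0.0003  0.0726] roll rad -0.0004
```

View pics/w9.png

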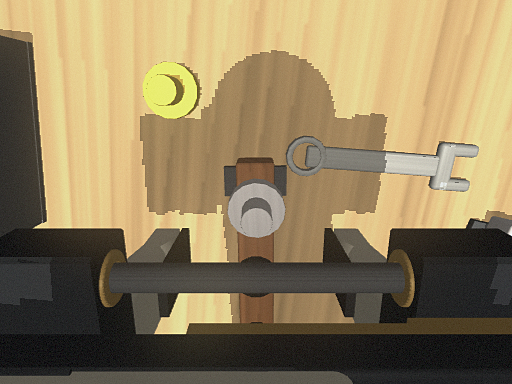

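The aluminium cap (256,208) is centred. The yellow look-alike at (170,90) stays off to the side. Gripping the cap's disc.

{"fn": "step_arm", "kwargs": {"motion": [[0.07,0.001,0,0.035,0],[0.07,0.001,0,0.062,0],[0.07,0.001,0,0.073,0],[0.07,0.001,0,0.073,0]]}}

```text
time_s: 19.3
tcp_pos: [0.6555, -0.0741, 0.0499]
eef_rot: [180.0, -0.0, -84.2]
contact_force: [-0.1, -0.3, -0.3]
gripper_width: 0.0703
```

{"fn": "step_arm", "kwargs": {"motion": [[0.034,0,0,0,0],[0.034,0,0,0,0],[0.034,0,0,0,0],[0.034,0,0,0,0],[0.034,0,0,0,0]], "newtons": 20}}

```text
time_s: 19.92
tcp_pos: [0.6559, -0.0746, 0.05]
eef_rot: [-180.0, -0.0, -84.2]
contact_force: [-0.9, -0.6, 3.7]
gripper_width: 0.0383
```

{"fn": "step_arm", "kwargs": {"motion": [[0.034,0,0,-0.02,0],[0.034,0,0,-0.06,0],[0.034,0,0,-0.105,0]]}}

```text
time_s: 20.3
tcp_pos: [0.655, -0.0747, 0.1546]
eef_rot: [179.9, 0.0, -84.2]
contact_force: [0.2, 0.2, -0.9]
gripper_width: 0.0383
```

```bash
python3 -c "
from h import *
delta([.4755,.135,.14],-97.6)"
```

```text
t 20.3 tcp [ 0.655  -0.0747  0.1546] rpy [179.9   0.  -84.2] F [ 0.2  0.2 -0.9] w 0.0383 j6 -4.6
delta tool [-0.2267  0.1575  0.0149] roll rad 0.2334
```

{"fn": "step_arm", "kwargs": {"motion": [[0.034,-0.045,0.031,0,0.047],[0.034,-0.09,0.063,0,0.094],[0.034,-0.136,0.094,0,0.14],[0.034,-0.181,0.126,0.005,0.187],[0.034,-0.227,0.157,0.015,0.233]]}}

```text
time_s: 20.92
tcp_pos: [0.4756, 0.1366, 0.1397]
eef_rot: [-180.0, 0.0, -97.7]
contact_force: [0.3, 2.2, -0.4]
gripper_width: 0.0382
```

{"fn": "step_arm", "kwargs": {"motion": [[0.034,0,0,0.02,0],[0.034,0,0,0.02,0]]}}

```text
time_s: 21.18
tcp_pos: [0.4755, 0.1354, 0.1186]
eef_rot: [179.9, -0.1, -97.5]
contact_force: [0.2, -0.2, -0.9]
gripper_width: 0.0383
```

```bash
python3 -c "
from h import *
c=capture('wrist');cv2.imwrite('pics/w10.png',c['image'][:,:,::-1])
P=cloud(c); m=(P[...,2]>.049)&(P[...,2]<.06)&(abs(P[...,0]-.4675)<.03)&(abs(P[...,1]-.0758)<.03)
vv,uu=np.nonzero(m); print('nut top', cv2.minEnclosingCircle((ray(c,uu*1.,vv*1.,.054)[:,:2]*1000).astype('float32')))
delta([.4755,.135,.05],-97.6)"
```

```text
nut top ((467.25982666015625, 76.1016616821289), 20.641216278076172)
t 21.23 tcp [0.4764 0.1353 0.1194] rpy [ 1.80e+02 -1.00e-01 -9.75e+01] F [1.3 0.2 0. ] w 0.0385 j6 -46.2
delta tool [0.0003 0.0008 0.0694] roll rad 0.0012
```

View pics/w10.png

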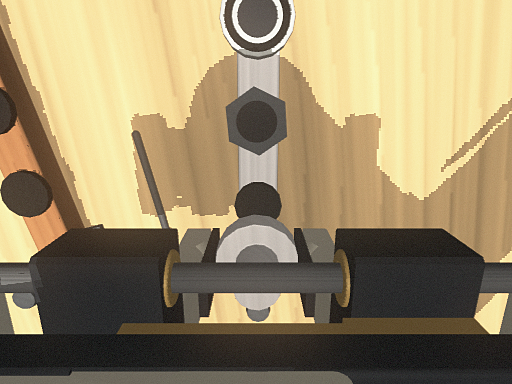

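The nut (257,121) is centred on its pad, and the cap lines up with the pad nearest the post (258,200). Lowering.

{"fn": "step_arm", "kwargs": {"motion": [[0.034,0,0.001,0.03,0],[0.034,0,0.001,0.055,0],[0.034,0,0.001,0.066,0],[0.034,0,0.001,0.069,0],[0.034,0,0.001,0.069,0]]}}

```text
time_s: 21.85
tcp_pos: [0.4763, 0.1356, 0.0511]
eef_rot: [-180.0, 0.0, -97.6]
contact_force: [0.1, 0.3, -0.7]
gripper_width: 0.0379
```

{"fn": "step_arm", "kwargs": {"motion": [[0.07,0,0,0,0],[0.07,0,0,0,0],[0.07,0,0,0,0],[0.07,0,0,-0.02,0],[0.07,0,0,-0.06,0]]}}

```text
time_s: 22.48
tcp_pos: [0.4747, 0.1349, 0.1101]
eef_rot: [179.9, -0.1, -97.6]
contact_force: [1.4, 1.1, 0.4]
gripper_width: 0.0698
```

{"fn": "step_arm", "kwargs": {"motion": [[0.07,-0.02,0,-0.05,0],[0.07,-0.07,-0.02,-0.08,0],[0.07,-0.12,-0.04,-0.1,0],[0.07,-0.17,-0.06,-0.1,0],[0.07,-0.2,-0.06,-0.1,0]]}}

```text
time_s: 23.1
tcp_pos: [0.5626, 0.3279, 0.2103]
eef_rot: [-180.0, 0.0, -97.6]
contact_force: [-1.0, -0.1, -0.1]
gripper_width: 0.0698
```

```bash
python3 -c "
from h import *
st()
for cam in('top','side'):
    c=capture(cam); im=c['image'][110:290,120:320] if cam=='top' else c['image'][110:270,100:330]
    cv2.imwrite('pics/end_%s.png'%cam,cv2.resize(np.clip(im*1.6,0,255).astype('uint8'),None,fx=3.3,fy=3.3,interpolation=cv2.INTER_CUBIC)[:,:,::-1])
    P=cloud(c); b=np.array([.4635,.0457]); ex=np.array([np.cos(np.radians(7.6)),-np.sin(np.radians(7.6))]); ey=np.array([-ex[1],ex[0]])
    for n,Y,zb,zt in(('sleeve',-.09,(.080,.092),.086),('bearing',-.03,(.045,.056),.05),('nut',.03,(.049,.06),.054),('spigot',.09,(.066,.078),.072)):
        p=b+Y*ey; m=(P[...,2]>zb[0])&(P[...,2]<zb[1])&(np.hypot(P[...,0]-p[0],P[...,1]-p[1])<.03)
        vv,uu=np.nonzero(m)
        if len(uu)<20: print(cam,n,'none'); continue
        (x,y),rad=cv2.minEnclosingCircle((ray(c,uu*1.,vv*1.,zt)[:,:2]*1000).astype('float32')); d=np.array([x,y])/1000-b
        print(cam,n,'rack x,y mm',(d@ex*1000).round(1),(d@ey*1000).round(1),'r',round(rad,1),'z',np.median(P[m][:,2]).round(4))
"
```

```text
t 23.1 tcp [0.5626 0.3279 0.2103] rpy [-180.     0.   -97.6] F [-1.  -0.1 -0.1] w 0.0698 j6 -54.9
top sleeve rack x,y mm 1.5 -88.8 r 16.8 z 0.0865
top bearing rack x,y mm 1.1 -28.8 r 22.0 z 0.0513
top nut rack x,y mm 1.0 29.7 r 20.7 z 0.0552
top spigot rack x,y mm 2.1 91.1 r 10.3 z 0.0727
side sleeve rack x,y mm -0.3 -95.1 r 20.1 z 0.0842
side bearing rack x,y mm -0.1 -34.5 r 24.7 z 0.0502
side nut rack x,y mm -1.2 23.3 r 24.0 z 0.0536
side spigot rack x,y mm -0.4 84.7 r 13.6 z 0.0712
```

View pics/end_top.png

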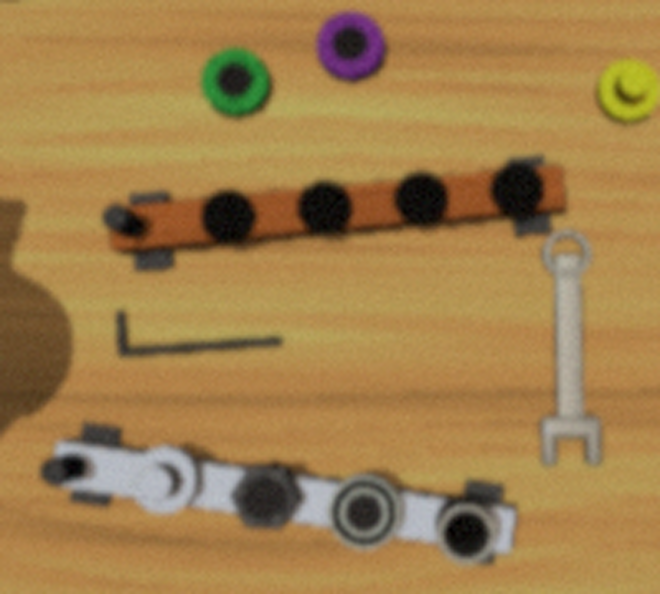

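View pics/end_side.png

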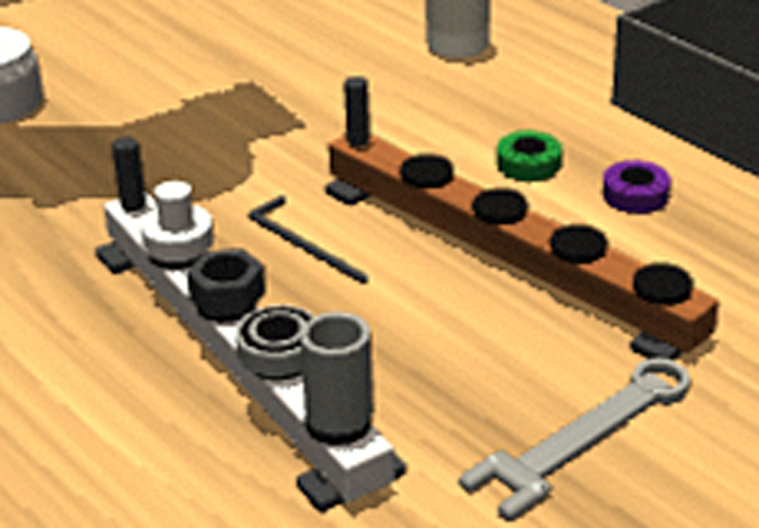

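All four parts stand upright on their mirrored pads: cap, nut, bearing, sleeve, counted from the post. In the top camera each is within about 2 mm of its pad centre. The side camera's y offset of about -6 mm also appeared for the empty pads, so it's that camera's bias.

{"fn": "step_arm", "kwargs": {"motion": [[0.07,0,0,0,0],[0.07,0,0,0,0],[0.07,0,0,0,0]]}}

```text
time_s: 23.58
tcp_pos: [0.5615, 0.3252, 0.211]
eef_rot: [-180.0, 0.0, -97.6]
contact_force: [0.5, -0.2, -0.3]
gripper_width: 0.0702
```

```bash
python3 -c "
from h import *
print(workorder.close_job())"
```

```text
the job is handed in; nothing more can be done
None
```

All four parts are on the aluminium rack in reverse order, and the job was handed in at about 23.6 s. From its post they stand cap, nut, bearing, sleeve; on the wooden rack it was sleeve, bearing, nut, cap. The green, purple and yellow look-alikes were not touched.

**Last checks:** the top camera put every part within about 2 mm of its pad centre. All stood upright, with top heights within about 1.5 mm of the expected values. The arm was clear of everything, with forces of only 1–2 N (sensor noise).

**Disagreement:** the side camera read the parts about 5–7 mm lower along the rail. It showed nearly the same shift for the empty pads earlier. The wrist camera matched the top camera on the pads within about 1 mm and on the first three placed parts within 2 mm. I therefore put the shift down to the side camera's own error.

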